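Load the incubation box with the medium jars and start the timer

ROBOT

A 6-joint arm with a two-finger parallel gripper is mounted at the origin on the work surface. World frame = base frame: x ahead of the robot, y to its left, z up, the work surface at z = 0. Lengths are in m, angles in rad, forces in N, time in s.
With the tool pointing down it reaches from about 0.275 to 0.75 m from the base axis. Payload 10.2 kg.
Tool frame: the origin (TCP) lies midway between the tips of the shut fingers; the grasp point (between the pads) lies 19 mm behind it (env.hold_point_z is the distance from the TCP to the grasp point, in m); z points along the fingers, y is the line along which they close (so a half turn about z gives the same grasp; the last joint's range is limited). The gripper opens to 85 mm and grips with 20 to 120 N. Pads are 22 mm wide; open, the fingers measure 114 mm over their backs; the gripper's body (76 mm by 85 mm) begins 54 mm behind the grasp point. The pads swing forward as they close: fully open they stand 13 mm farther back than shut.
Start: joints at [1.038, 0.313, 1.498, -0, 1.331, -0.223], TCP at [0.16, 0.5, 0.231] pointing down, gripper open.
Joint ranges: [-2.94, 2.94], [-0.97, 2.17], [0.19, 2.56], [-1.23, 4.37], [0.02, 3.11], [-2.88, 2.88]. Speed limits (rad/s): [2.39, 2.39, 3.01, 3.14, 3.14, 3.14].

INTERFACE

Orientations are given as a unit quaternion [x, y, z, w].
In Python, from bench import env gives the robot as it stands. Calls block until the motion is done:
- env.reach(position, orientation): joint-space move of the TCP to a pose.
- env.movel(position, velocity=0.15, frame=None, guard=None): straight line of the TCP; frame=None keeps the orientation; velocity is the mean speed in m/s. With guard (N) it stops when the force on the tool has changed by that much, and returns True; else False.
- env.set_joints(angles): joint-space move.
- env.release() and env.close_gripper(effort=None): open the fingers fully, or close them until they stop; effort is the grip in N (None keeps the last).
- env.hold(seconds).
- env.ik(position, orientation): joint angles nearest the present ones, or None.
- env.sense(): the state.
- env.grab_frame(name): name is "scene" or "side" or "wrist"; returns a dict with "frame" (420x560x3 uint8, red, green, blue), "mtx" (3x3 intrinsics, pixels), "view" (4x4, takes a point from world to camera coordinates). Camera axes: x right, y down, z forward; pixel columns grow to the right and rows downward; lengths in m; the calibration is good to about 2 mm. A picture is of the moment at which its call begins. There is no depth.
A pose or a line that the arm cannot do raises env.MotionError and nothing moves.
- env.hand_in(): hands the job in; it is judged then, once.
The state is a dict: "clock": time; "joints": joint angles; "qvel": joint speeds; "joint_efforts": joint torques, N m; "position": TCP position; "ee_rot": TCP orientation; "contact_force": force on the tool from outside, world axes, zero at the start; "ft_torque": the same for the moment, N m; "finger_gap": opening from 0.0 (shut) to 1.0 (fully open); "gripper_force": force on a finger pad.
Only numpy, scipy, OpenCV 4.12 (cv2) and the standard library are available. Lean on these libraries where they do the work, as an engineer would, in place of code of your own. Each camera call takes 0.05 s, during which the arm holds its last target. There are 200 camera calls.

TASK

Start the next incubation: first clear the reagent bottle off the box's lid, standing it upright in the steel tray, and only then take the lid off and set it down flat beside the box (the grey mat is free for it). Move the large jar left in the box into the steel tray too, and stand every medium jar (36 mm across, the middle of the three sizes on the bench) upright on the floor of the box, leaving the small and large jars and everything else where they are. Then put the lid back fully seated and, last of all, press the timer's start button fully down and let it go; nothing may be knocked over.

Things in the scene. Friction and masses are not known exactly. Their poses are not given: they have to be found in the camera images.
- box: Fixed incubation box: open aluminium tub on a grey plinth, outside 200 (its x) by 114 mm (its y), rim 85 mm above the bench; inside 190 by 104 mm, inner floor 25 mm above the bench. Origin at the centre of its underside, on the bench. It stands straight ahead or to the right, its place exchanged with the grey mat.
- box_floor (a point): Centre of the box's inner floor.
- lid: Loose clear lid, 204 (its x) by 118 (its y) by 5 mm, 0.14 to 0.28 kg; a 6 mm deep lip below fits inside the box's rim with 5 mm play each way. A grey grip block, 44 mm long in x, 14 mm wide in y, stands on its middle, its top 41 mm above the origin. Origin: centre of the plate's underside, 85 mm above the bench when seated, 6 mm above a surface it lies on.
- bottle: Amber reagent bottle with paper label, standing on the robot-side half of the lid: body 36 mm across and 55 mm tall, then a black cap 28 mm across up to 77 mm; about 0.1 kg. Origin at the centre of its underside, z up.
- mat: Grey bench mat, 210 by 125 mm and 3 mm thick, fixed flat on the bench: a free place for the lid while the box is open. Origin at the centre of its underside.
- tray: Shallow steel tray, fixed, 130 by 130 mm outside, walls 4 mm thick and 18 mm high, inner floor 4 mm above the bench. Origin at the centre of its underside.
- start (a joint): Travel of the timer's spring start button, m: 0 up, 0.006 fully down (4 N); springs back.
- start_top (a point): Centre of the top of the timer's start button, a round black button 26 mm across on the flat white timer (85 by 70 by 26 mm, fixed on the bench); pressed straight down.
- jar_old: Sample jar, large: 44 mm across and 42 mm tall, amber glass body, paper label, black screw cap of the same diameter. Origin at the centre of its underside, z up. Same look and height as the other sizes; only the diameter differs. Left inside the box from the last run.
- jar_m0: Sample jar, medium: 36 mm across and 42 mm tall, amber glass body, paper label, black screw cap of the same diameter. Origin at the centre of its underside, z up. Same look and height as the other sizes; only the diameter differs. On the bench to the robot's left; two to four of the medium jars are present.
- jar_m1: Sample jar, medium: 36 mm across and 42 mm tall, amber glass body, paper label, black screw cap of the same diameter. Origin at the centre of its underside, z up. Same look and height as the other sizes; only the diameter differs. On the bench to the robot's left; two to four of the medium jars are present.
- jar_m2: Sample jar, medium: 36 mm across and 42 mm tall, amber glass body, paper label, black screw cap of the same diameter. Origin at the centre of its underside, z up. Same look and height as the other sizes; only the diameter differs. On the bench to the robot's left; two to four of the medium jars are present.
- jar_m3: Sample jar, medium: 36 mm across and 42 mm tall, amber glass body, paper label, black screw cap of the same diameter. Origin at the centre of its underside, z up. Same look and height as the other sizes; only the diameter differs. On the bench to the robot's left; two to four of the medium jars are present.
- jar_s0: Sample jar, small: 28 mm across and 42 mm tall, amber glass body, paper label, black screw cap of the same diameter. Origin at the centre of its underside, z up. Same look and height as the other sizes; only the diameter differs. On the bench to the left; a look-alike to be left alone.
- jar_s1: Sample jar, small: 28 mm across and 42 mm tall, amber glass body, paper label, black screw cap of the same diameter. Origin at the centre of its underside, z up. Same look and height as the other sizes; only the diameter differs. On the bench to the left; a look-alike to be left alone.
- jar_l0: Sample jar, large: 44 mm across and 42 mm tall, amber glass body, paper label, black screw cap of the same diameter. Origin at the centre of its underside, z up. Same look and height as the other sizes; only the diameter differs. On the bench to the left; a look-alike to be left alone.
- jar_l1: Sample jar, large: 44 mm across and 42 mm tall, amber glass body, paper label, black screw cap of the same diameter. Origin at the centre of its underside, z up. Same look and height as the other sizes; only the diameter differs. On the bench to the left; a look-alike to be left alone.
- beaker: Bystander: small glass beaker, 42 mm across and 42 mm tall, among the jars. Origin at the centre of its underside.
- stopper: Bystander: cork stopper, 34 mm across and 28 mm tall, among the jars. Origin at the centre of its underside.
- tiprack: Bystander: green pipette-tip rack, 85 by 125 by 57 mm, beyond the box. Origin at the centre of its underside.
- flask: Bystander: glass flask, 80 mm across and 104 mm tall, beyond the box. Origin at the centre of its underside.
- vial0: Bystander: small vial with white cap, 22 mm across, 48 mm tall, beyond the box. Origin at the centre of its underside.
- vial1: Bystander: small vial with black cap, 22 mm across, 48 mm tall, beyond the box. Origin at the centre of its underside.

How it is judged:
On the way, in this order (a step that is already met when the one before it is completed fails the run):
1. the bottle stands in the steel tray, let go, with the lid still on the box (x of bottle in the frame of tray between -0.046 and 0.046 m and y of bottle in the frame of tray between -0.046 and 0.046 m and z of bottle in the frame of tray below 0.009 m and angle between bottle's own z axis and vertical below 0.1 rad and contact force between the fingers and bottle below 0.3 N and horizontal distance between lid and box below 0.03 m), for 0.2 s.
2. the lid lies flat, off the box and let go (horizontal distance between lid and box above 0.115 m and height (world z) of lid below 0.03 m and angle between lid's own z axis and vertical below 0.1 rad and contact force between the fingers and lid below 0.3 N), for 0.2 s.
3. the old large jar stands in the steel tray and every medium jar stands in the box, all let go (x of jar_old in the frame of tray between -0.042 and 0.042 m and y of jar_old in the frame of tray between -0.042 and 0.042 m and z of jar_old in the frame of tray below 0.009 m and angle between each of jar_old, jar_m0, jar_m1, jar_m2, jar_m3's own z axis and vertical below 0.1 rad and x of jar_m0 in the frame of box between -0.08 and 0.08 m and y of jar_m0 in the frame of box between -0.037 and 0.037 m and z of jar_m0 in the frame of box_floor between -0.006 and 0.006 m and x of jar_m1 in the frame of box between -0.08 and 0.08 m and y of jar_m1 in the frame of box between -0.037 and 0.037 m and z of jar_m1 in the frame of box_floor between -0.006 and 0.006 m and x of jar_m2 in the frame of box between -0.08 and 0.08 m and y of jar_m2 in the frame of box between -0.037 and 0.037 m and z of jar_m2 in the frame of box_floor between -0.006 and 0.006 m and x of jar_m3 in the frame of box between -0.08 and 0.08 m and y of jar_m3 in the frame of box between -0.037 and 0.037 m and z of jar_m3 in the frame of box_floor between -0.006 and 0.006 m and contact force between the fingers and jar_m0 below 0.3 N and contact force between the fingers and jar_m1 below 0.3 N and contact force between the fingers and jar_m2 below 0.3 N and contact force between the fingers and jar_m3 below 0.3 N and contact force between the fingers and jar_old below 0.3 N), for 0.2 s.
4. the lid is seated on the box again and let go (x of lid in the frame of box between -0.01 and 0.01 m and y of lid in the frame of box between -0.01 and 0.01 m and z of lid in the frame of box below 0.0875 m and angle between lid's own z axis and vertical below 0.03 rad and contact force between the fingers and lid below 0.3 N), for 0.2 s.
5. the start button is pressed down (value of joint start above 0.0045 m and x of lid in the frame of box between -0.01 and 0.01 m and y of lid in the frame of box between -0.01 and 0.01 m and z of lid in the frame of box below 0.0875 m and angle between lid's own z axis and vertical below 0.03 rad), for 0.05 s.
At the end, for the whole second after the job is handed in: Bottle and old large jar upright in the steel tray; every medium jar present upright on the box floor; lid seated (height within 2.5 mm, centred within 10 mm, level within 0.03 rad); button up again; look-alike jars and bystanders upright on the bench; all at rest (x of bottle in the frame of tray between -0.046 and 0.046 m and y of bottle in the frame of tray between -0.046 and 0.046 m and z of each of bottle, jar_old in the frame of tray below 0.009 m and angle between each of bottle, jar_old, jar_m0, jar_m1, jar_m2, jar_m3's own z axis and vertical below 0.1 rad and x of jar_old in the frame of tray between -0.042 and 0.042 m and y of jar_old in the frame of tray between -0.042 and 0.042 m and x of jar_m0 in the frame of box between -0.08 and 0.08 m and y of jar_m0 in the frame of box between -0.037 and 0.037 m and z of jar_m0 in the frame of box_floor between -0.006 and 0.006 m and x of jar_m1 in the frame of box between -0.08 and 0.08 m and y of jar_m1 in the frame of box between -0.037 and 0.037 m and z of jar_m1 in the frame of box_floor between -0.006 and 0.006 m and x of jar_m2 in the frame of box between -0.08 and 0.08 m and y of jar_m2 in the frame of box between -0.037 and 0.037 m and z of jar_m2 in the frame of box_floor between -0.006 and 0.006 m and x of jar_m3 in the frame of box between -0.08 and 0.08 m and y of jar_m3 in the frame of box between -0.037 and 0.037 m and z of jar_m3 in the frame of box_floor between -0.006 and 0.006 m and x of lid in the frame of box between -0.01 and 0.01 m and y of lid in the frame of box between -0.01 and 0.01 m and z of lid in the frame of box below 0.0875 m and angle between lid's own z axis and vertical below 0.03 rad and angle between each of jar_s0, jar_s1, jar_l0, jar_l1, beaker, stopper, flask, vial0, vial1's own z axis and vertical below 0.15 rad and height (world z) of each of jar_s0, jar_s1, jar_l0, jar_l1, beaker, stopper, flask, vial0, vial1 below 0.006 m and value of joint start below 0.002 m and linear speed of each of lid, bottle, jar_old below 0.02 m/s); the robot touches nothing.
It fails at once if a small or large look-alike jar is moved more than 6 cm from its place (distance of any of jar_s0, jar_s1, jar_l0, jar_l1 from where it was at the start of the episode above 0.06 m).
It fails at once if a bystander is moved more than 6 cm (distance of any of beaker, stopper, tiprack, flask, vial0, vial1 from where it was at the start of the episode above 0.06 m).
It fails at once if the bottle or the old jar is knocked over (angle between any of bottle, jar_old's own z axis and vertical above 0.8 rad).
Of jar_m0, jar_m1, jar_m2, jar_m3 only 2 to 4 are there at a start; the rules pass over those that are not, and their reading is None.
At some moment in a run one of jar_m0, jar_m1, jar_m2, jar_m3 may be knocked a few centimetres aside while the robot is not near it.
It also fails if it takes over 208 s, if anything falls off the work surface, if the arm or the gripper's body presses on something with over 40 N, if the wrist force passes 120 N, or if a joint passes its speed limit or range.

## Working session

There is one attempt and no reset: what is moved stays moved. The work goes in short steps, each a Python script; the robot and the scene stay as the last script left them, time stands still between calls to the robot, and variables do not carry over. Pictures are saved under pics/ and viewed, at most 14 in all, crops included, and the job is handed in when it is done.

```bash
mkdir -p pics; ls
python3 - <<'E'
from bench import env
import cv2,numpy as np
for n in("scene","side","wrist"):
    f=env.grab_frame(n); cv2.imwrite(f"pics/{n}0.png",f["frame"][:,:,::-1]); np.savez(f"pics/{n}0.npz",**f)
    V=f["view"]; print(n,np.round(f["mtx"],1).tolist(),"cam",np.round(-V[:3,:3].T@V[:3,3],3),"fwd",np.round(V[2,:3],2))
s=env.sense();print(s["clock"],s["position"],s["ee_rot"],s["finger_gap"],env.hold_point_z)
E
```

```text
bench.py
pics
scene [[517.2, 0.0, 279.7], [0.0, 517.2, 209.9], [0.0, 0.0, 1.0]] cam [1.244 0.475 1.238] fwd [-0.47 -0.32 -0.82]
side [[433.6, 0.0, 280.9], [0.0, 433.6, 213.3], [0.0, 0.0, 1.0]] cam [0.408 0.993 0.742] fwd [ 0.17 -0.82 -0.54]
wrist [[350.0, 0.0, 284.0], [0.0, 350.0, 204.5], [0.0, 0.0, 1.0]] cam [0.086 0.524 0.374] fwd [ 0.29 -0.09 -0.95]
0.15 [0.15995891 0.49983755 0.23087125] [ 1.54260925e-01  9.88030020e-01 -4.64122573e-04 -1.76690178e-04] 1.002569240581938 0.0187
```

View pics/scene0.png

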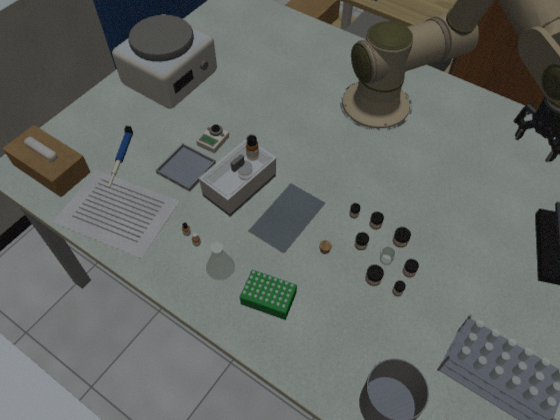

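View pics/side0.png

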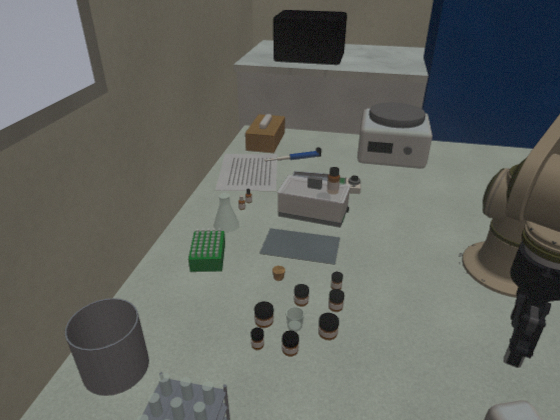

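View pics/wrist0.png

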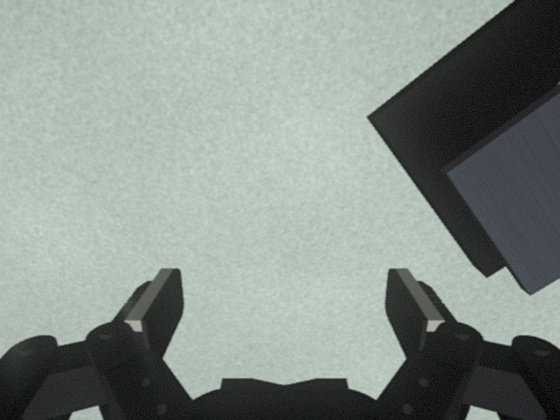

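The scene view shows the bottle at (252,148) on the box at (238,178), tray at (186,166), timer at (213,136) and mat at (287,217). There are seven jars around (355..410, 210..287), a beaker at (387,256) and a cork at (325,246). The side view shows the same seven jars, so three are probably medium. In the wrist view there is only bare bench and a dark object. I'll get rough positions first, then take wrist surveys.

```bash
cat > h.py <<'E'
from bench import env
import cv2,numpy as np
def quat(yaw):            # tool down, finger closing line (tool y) at angle yaw in world; camera on side yaw+90deg
    t=(yaw+np.pi/2)/2; return [np.cos(t),np.sin(t),0,0]
def shot(name,save=None):
    f=env.grab_frame(name)
    if save: cv2.imwrite(f"pics/{save}.png",f["frame"][:,:,::-1]); np.savez(f"pics/{save}.npz",**f)
    return f
def ray(f,uv):
    V=f["view"];R=V[:3,:3];c=-R.T@V[:3,3]
    d=R.T@np.linalg.solve(f["mtx"],[uv[0],uv[1],1.]);return c,d/np.linalg.norm(d)
def plane(f,uv,z):
    c,d=ray(f,uv);return c+d*(z-c[2])/d[2]
def proj(f,p):
    q=f["view"][:3,:3]@p+f["view"][:3,3];q=f["mtx"]@q;return q[:2]/q[2]
def meet(rays):           # least squares point of rays, and rms miss
    A=0;b=0
    for c,d in rays: P=np.eye(3)-np.outer(d,d);A=A+P;b=b+P@c
    p=np.linalg.solve(A,b);return p,np.sqrt(np.mean([np.sum(((np.eye(3)-np.outer(d,d))@(p-c))**2) for c,d in rays]))
def pose(): s=env.sense();return np.array(s["position"]),s
E
python3 - <<'E'
from h import *
S=dict(np.load("pics/scene0.npz"));D=dict(np.load("pics/side0.npz"))
for n,uv,z in[("j1",(355,207),.042),("j2",(377,216),.042),("j3",(402,232),.042),("j4",(362,237),.042),("j5",(375,270),.042),("j6",(410,264),.042),("j7",(399,285),.042),("cork",(325,246),.028),("bottle",(252,140),.167),("grip",(238,161),.126),("mat",(287,217),.003),("tray",(186,166),.004),("timer",(215,130),.035),("flask",(220,248),.1),("rack",(268,292),.057)]:
    print(n,np.round(plane(S,uv,z),3))
for n,a,b in[("bottlecap",(252,138),(334,171)),("grip",(238,161),(315,182)),("timerbtn",(216,129),(354,180)),("j1",(355,207),(337,276))]:
    p,e=meet([ray(S,a),ray(D,b)]);print(n,np.round(p,3),round(e,4))
for p in[(.42,.15),(.42,.25),(.5,0),(.4,-.3)]:
    for y in (0,np.pi/2,-np.pi/2,np.pi): print(p,round(y,2),np.round(env.ik([*p,.3],quat(y)),2) if env.ik([*p,.3],quat(y)) is not None else None)
E
```

```text
j1 [0.437 0.172 0.042]
j2 [0.429 0.238 0.042]
j3 [0.436 0.319 0.042]
j4 [0.513 0.238 0.042]
j5 [0.581 0.316 0.042]
j6 [0.513 0.382 0.042]
j7 [0.584 0.387 0.042]
cork [0.586 0.167 0.028]
bottle [ 0.489 -0.145  0.167]
grip [ 0.545 -0.154  0.126]
mat [0.553 0.02  0.003]
tray [ 0.576 -0.342  0.004]
timer [ 0.429 -0.343  0.035]
flask [ 0.784 -0.031  0.1  ]
rack [0.797 0.128 0.057]
bottlecap [ 0.483 -0.15   0.161] 0.0037
grip [ 0.539 -0.16   0.112] 0.0024
timerbtn [ 0.426 -0.34   0.036] 0.0021
j1 [0.436 0.172 0.038] 0.0009
(0.42, 0.15) 0 [ 0.08  0.09  1.59 -0.    1.46  0.08]
(0.42, 0.15) 1.57 [ 0.08  0.09  1.59 -0.    1.46 -1.49]
(0.42, 0.15) -1.57 [ 0.08  0.09  1.59 -0.    1.46  1.65]
(0.42, 0.15) 3.14 None
(0.42, 0.25) 0 [ 0.3   0.19  1.48 -0.    1.47  0.3 ]
(0.42, 0.25) 1.57 [ 0.3   0.19  1.48 -0.    1.47 -1.27]
(0.42, 0.25) -1.57 [ 0.3   0.19  1.48 -0.    1.47  1.87]
(0.42, 0.25) 3.14 [ 0.3   0.19  1.48 -0.    1.47 -2.84]
(0.5, 0) 0 [-0.23  0.22  1.45 -0.    1.48 -0.23]
(0.5, 0) 1.57 [-0.23  0.22  1.45 -0.    1.48 -1.81]
(0.5, 0) -1.57 [-0.23  0.22  1.45 -0.    1.48  1.34]
(0.5, 0) 3.14 None
(0.4, -0.3) 0 [-0.88  0.22  1.45 -0.    1.48 -0.88]
(0.4, -0.3) 1.57 [-0.88  0.22  1.45 -0.    1.48 -2.45]
(0.4, -0.3) -1.57 [-0.88  0.22  1.45 -0.    1.48  0.69]
(0.4, -0.3) 3.14 [-0.88  0.22  1.45 -0.    1.48  2.26]
```

```bash
python3 - <<'E'
from h import *
for n,p in[("jA",(.40,.33,.33)),("jB",(.40,.22,.33)),("bA",(.40,-.06,.36)),("bB",(.40,-.16,.36)),("bC",(.38,-.30,.36))]:
    try:
        env.reach(p,quat(np.pi/2)); env.hold(.3); shot("wrist",n)
    except env.MotionError as e: print(n,e)
print(env.sense()["clock"])
E
python3 -c "
import cv2,numpy as np
a=[cv2.imread(f'pics/{n}.png') for n in('jA','jB','bB','bC')]
cv2.imwrite('pics/m1.png',cv2.resize(np.vstack([np.hstack(a[:2]),np.hstack(a[2:])]),(800,600)))"
```

```text
5.8
```

View pics/m1.png

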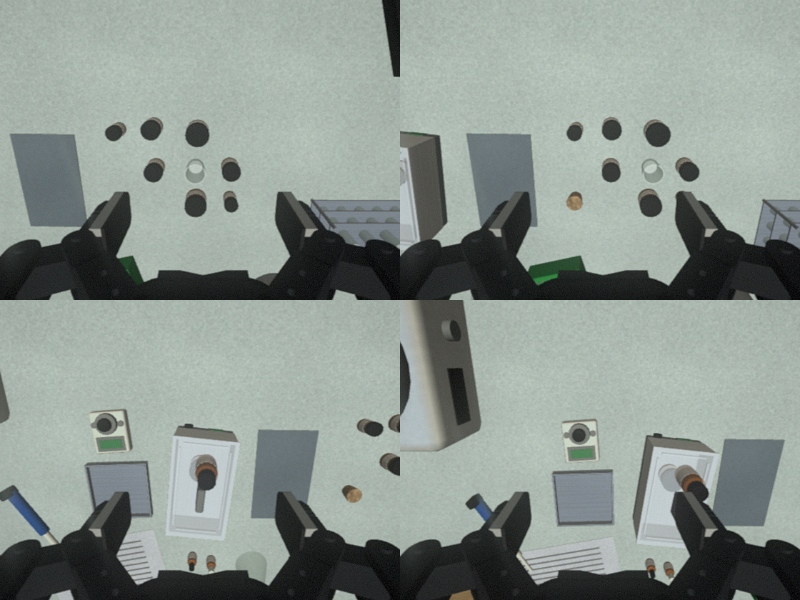

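The wrist surveys (image down is +x, right is +y) show seven jars of clearly different sizes and the beaker. They also show the tray, the timer with its button, and the box, whose long side runs along x, with the bottle and the grip block behind it. Next I'll measure the jars numerically.

```bash
cat >> h.py <<'E'
def caps(f,z=.042,lo=(.30,.08),hi=(.72,.50),thr=60,rmin=.009):
    """dark cap tops: returns list of (centre px, centre xy, diameter) using plane z; blob rectified onto the plane,
    far edge from the camera nadir is the top disc's, width across the radial direction its diameter"""
    g=cv2.cvtColor(f["frame"],cv2.COLOR_RGB2GRAY);m=((g<thr)*255).astype(np.uint8);m[300:]=0
    m=cv2.morphologyEx(m,cv2.MORPH_OPEN,np.ones((3,3),np.uint8))
    c0=ray(f,(0,0))[0][:2];out=[]
    for c in cv2.findContours(m,cv2.RETR_EXTERNAL,cv2.CHAIN_APPROX_NONE)[0]:
        if not 150<cv2.contourArea(c)<4000: continue
        P=np.array([plane(f,p,z)[:2] for p in c[:,0]]);q=P.mean(0)
        if not(lo[0]<q[0]<hi[0] and lo[1]<q[1]<hi[1]): continue
        r=q-c0;r/=np.linalg.norm(r);t=np.array([-r[1],r[0]])
        a=P@t;D=np.ptp(a);far=(P@r).max();ctr=t*(a.max()+a.min())/2+r*(far-D/2)
        out.append((proj(f,np.r_[ctr,z]),ctr,D,np.ptp(P@r)))
    return out
E
python3 - <<'E'
from h import *
F={n:dict(np.load(f"pics/{n}.npz")) for n in("jA","jB")}
r={n:caps(F[n]) for n in F}
for px,c,D,L in r["jA"]:
    b=min(r["jB"],key=lambda o:np.hypot(*(o[1]-c)));p,e=meet([ray(F["jA"],px),ray(F["jB"],b[0])])
    print(np.round(c,4),"D",round(D,4),"L",round(L,4),"| B",np.round(b[1],4),round(b[2],4),"| 3d",np.round(p,4),round(e,4))
E
python3 -c "
import cv2
a=cv2.imread('pics/bA.png');b=cv2.imread('pics/bB.png')
import numpy as np
cv2.imwrite('pics/m2.png',np.hstack([cv2.resize(a[150:400,40:280],None,fx=1.66,fy=1.66),cv2.resize(b[150:400,170:400],None,fx=1.66,fy=1.66)]))"
```

```text
[0.5803 0.3856] D 0.0232 L 0.0303 | B [0.592 0.382] 0.0322 | 3d [0.5961 0.3876 0.0257] 0.0052
[0.581  0.3165] D 0.0374 L 0.0422 | B [0.5831 0.3155] 0.0383 | 3d [0.5846 0.3163 0.0378] 0.0009
[0.5921 0.4922] D 0.0328 L 0.0581 | B [0.592 0.382] 0.0322 | 3d [-40.1814 -23.8823  65.1653] 0.0408
[0.5927 0.1705] D 0.0324 L 0.0575 | B [0.5831 0.3155] 0.0383 | 3d [0.4367 0.2621 0.2874] 0.0017
[0.5071 0.2405] D 0.0294 L 0.0302 | B [0.5831 0.3155] 0.0383 | 3d [0.4383 0.2753 0.2471] 0.0189
[0.5114 0.3847] D 0.0302 L 0.037 | B [0.5107 0.3838] 0.0314 | 3d [0.5123 0.385  0.039 ] 0.0003
[0.4426 0.3238] D 0.0316 L 0.0316 | B [0.4379 0.324 ] 0.0338 | 3d [0.4397 0.3238 0.0439] 0.0022
```

View pics/m2.png

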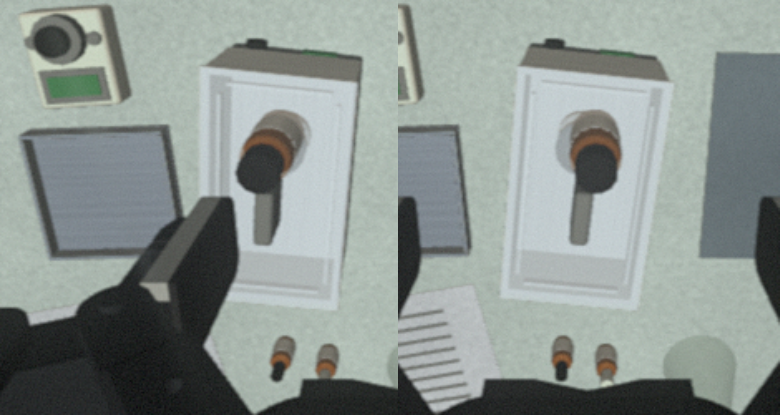

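Run:
```python
from h import *
F={n:dict(np.load(f"pics/{n}.npz")) for n in("jA","jB","bA","bB","bC")}
f=F["jB"];g=cv2.cvtColor(f["frame"],cv2.COLOR_RGB2GRAY)
u,v=np.round(proj(f,[.429,.238,.042])).astype(int);print(g[v-20:v+21:2,u-18:u+19:2])
print(f["frame"][v-20:v+21:3,u])
for thr in(75,):
  r={n:caps(F[n],thr=thr) for n in("jA","jB")}
  for n in r:
    for px,c,D,L in sorted(r[n],key=lambda o:o[1][0]): print(n,np.round(px),np.round(c,4),"D",round(D,4),"L",round(L,4))
```

```text
[[187 189 190 189 187 182 189 187 186 194 191 184 187 189 182 189 185 185
  182]
 [186 186 186 180 189 186 163 129 119 132 139 173 180 184 174 185 188 186
  184]
 [191 187 186 181 162 119 120 133 145 132 124 123 142 183 182 192 189 187
  187]
 [197 192 195 159 118 128  97  80  58  60  76 100 125 158 194 194 186 181
  180]
 [189 193 190 126 117  66  52  57  61  60  61  52  62 125 168 186 189 185
  181]
 [187 188 168 112  57  61  64  64  65  65  66  56  58  63 128 182 184 190
  188]
 [195 190 156  80  56  63  64  64  65  64  60  61  62  58  82 187 186 185
  187]
 [195 189 124  61  67  66  58  65  63  60  58  59  50  62  57 141 190 193
  187]
 [188 195 102  57  61  61  56  56  59  62  55  62  60  64  54 106 186 186
  187]
 [195 190  98  57  61  59  66  63  56  60  57  55  64  56  59  85 181 188
  185]
 [189 191  82  64  59  57  63  61  58  62  63  62  57  62  60  70 176 191
  188]
 [189 187  86  65  62  64  66  64  60  63  59  58  59  61  59  76 170 186
  187]
 [193 189 102  55  60  63  64  56  58  59  57  60  61  57  54  97 189 189
  194]
 [191 186 166  65  58  56  61  59  61  64  53  
[... 894 characters left out ...]
 0.0251 L 0.0309
jA [276. 189.] [0.4384 0.3202] D 0.0402 L 0.043
jA [324. 242.] [0.5112 0.3843] D 0.0321 L 0.0384
jA [213. 243.] [0.5129 0.2364] D 0.0326 L 0.0394
jA [274. 287.] [0.5804 0.3166] D 0.0387 L 0.0436
jA [324. 289.] [0.5819 0.3866] D 0.0244 L 0.0329
jA [398. 295.] [0.5918 0.4919] D 0.0352 L 0.0602
jA [170. 295.] [0.5927 0.1709] D 0.0343 L 0.0596
jB [296. 183.] [0.4307 0.2365] D 0.0316 L 0.0357
jB [243. 187.] [0.4357 0.1693] D 0.0242 L 0.0288
jB [362. 189.] [0.4381 0.3202] D 0.0409 L 0.0457
jB [406. 242.] [0.5107 0.384 ] D 0.0328 L 0.0404
jB [295. 243.] [0.5124 0.2366] D 0.0314 L 0.037
jB [351. 289.] [0.5831 0.3153] D 0.0396 L 0.0476
jB [398. 295.] [0.5919 0.3822] D 0.0352 L 0.0602
```

Run:
```python
from h import *
F={n:dict(np.load(f"pics/{n}.npz")) for n in("jA","jB","bA","bB","bC")}
r={n:caps(F[n],thr=110,lo=(.3,.12),hi=(.72,.45)) for n in("jA","jB")}
for px,c,D,L in r["jA"]:
    b=min(r["jB"],key=lambda o:np.hypot(*(o[1]-c)));p,e=meet([ray(F["jA"],px),ray(F["jB"],b[0])])
    print(np.round(c,4),"D",round(D,4),round(b[2],4),"B",np.round(b[1],4),"3d",np.round(p,4),round(e,4))
print("beaker",plane(F["jA"],(273,241),.042))
for n in("bA","bB"):
    for px,c,D,L in caps(F[n],z=.167,lo=(.4,-.22),hi=(.6,-.1),thr=70): print("bottle",n,np.round(px),np.round(c,4),round(D,4),round(L,4))
for n in("bA","bB","bC"):
    f=F[n];im=f["frame"];hsv=cv2.cvtColor(im,cv2.COLOR_RGB2HSV)
    for nm,p in[("lid",(.57,-.12,.09)),("rimN",(.45,-.20,.09)),("bench",(.5,-.25,0)),("mat",(.55,.02,.003)),("tray",(.57,-.34,.004)),("timer",(.43,-.34,.03)),("grip",(.55,-.155,.126)),("btn",(.427,-.34,.035))]:
        u,v=np.round(proj(f,np.array(p))).astype(int)
        if 0<=u<560 and 0<=v<420: print(n,nm,(u,v),im[v,u],hsv[v,u])
```

```text
[0.5817 0.3862] D 0.026 0.0626 B [0.589  0.3969] 3d [0.5631 0.3816 0.0784] 0.0029
[0.5791 0.3167] D 0.0413 0.0419 B [0.5824 0.3152] 3d [0.5845 0.3164 0.0358] 0.0014
[0.59   0.1556] D 0.0625 0.034 B [0.5125 0.2366] 3d [0.4407 0.236  0.2488] 0.019
[0.5128 0.2364] D 0.034 0.034 B [0.5125 0.2366] 3d [0.5124 0.2366 0.0427] 0.0001
[0.5107 0.3842] D 0.0346 0.0345 B [0.5108 0.3839] 3d [0.5112 0.3843 0.0409] 0.0
[0.4357 0.1698] D 0.0266 0.0255 B [0.4358 0.1693] 3d [0.4362 0.1691 0.0401] 0.0
[0.439  0.3204] D 0.0414 0.0429 B [0.438  0.3201] 3d [0.4389 0.3204 0.0406] 0.0005
[0.4301 0.2367] D 0.0344 0.0341 B [0.4296 0.2364] 3d [0.4302 0.2364 0.0407] 0.0002
beaker [0.50990007 0.31629669 0.042     ]
bottle bA [170. 295.] [ 0.5338 -0.1837] 0.0265 0.0459
bottle bA [198. 259.] [ 0.4903 -0.1498] 0.0361 0.0433
bottle bB [289. 255.] [ 0.4849 -0.1538] 0.0244 0.0324
bA lid (np.int64(238), np.int64(287)) [201 212 212] [ 90  13 212]
bA rimN (np.int64(170), np.int64(201)) [173 180 183] [ 99  14 183]
bA bench (np.int64(159), np.int64(215)) [179 187 181] [ 68  11 187]
bA mat (np.int64(334), np.int64(247)) [ 99
[... 608 characters left out ...]

bB timer (np.int64(153), np.int64(175)) [50 54 47] [47 33 54]
bB grip (np.int64(287), np.int64(288)) [197 208 210] [ 95  16 210]
bB btn (np.int64(151), np.int64(173)) [54 59 58] [84 22 59]
bC lid (np.int64(415), np.int64(300)) [64 65 63] [45  8 65]
bC rimN (np.int64(363), np.int64(217)) [203 212 213] [ 93  12 213]
bC bench (np.int64(316), np.int64(228)) [172 184 177] [ 73  17 184]
bC mat (np.int64(486), np.int64(259)) [ 96 108 109] [ 92  30 109]
bC tray (np.int64(258), np.int64(270)) [128 137 146] [105  31 146]
bC timer (np.int64(255), np.int64(189)) [61 62 62] [90  4 62]
bC grip (np.int64(400), np.int64(303)) [37 39 37] [60 13 39]
bC btn (np.int64(254), np.int64(188)) [61 63 61] [60  8 63]
```

Run:
```python
from h import *
for n,p in[("cA",(.50,-.15,.38)),("cB",(.50,-.24,.38)),("cC",(.50,-.06,.38))]:
    env.reach(p,quat(np.pi/2)); env.hold(.3); shot("wrist",n)
F={n:dict(np.load(f"pics/{n}.npz")) for n in("cA","cB","cC","bA","bB","bC")}
vis=[]
for n in F:
    f=F[n];im=cv2.GaussianBlur(f["frame"],(5,5),0).astype(int);V=im.max(2);d=im[:,:,2]-im[:,:,0]
    box=((d>6)&(V>160)).astype(np.uint8)*255;dark=((d>6)&(V>85)&(V<160)).astype(np.uint8)*255
    vis.append(np.hstack([box,dark]))
    for nm,m,z,ctr in[("box",box,.09,(.53,-.15)),("tray",dark,.018,(.575,-.34)),("mat",dark,.003,(.553,.02))]:
        m=cv2.morphologyEx(m,cv2.MORPH_CLOSE,np.ones((7,7),np.uint8));m=cv2.morphologyEx(m,cv2.MORPH_OPEN,np.ones((7,7),np.uint8))
        for c in cv2.findContours(m,cv2.RETR_EXTERNAL,cv2.CHAIN_APPROX_NONE)[0]:
            if cv2.contourArea(c)<5000: continue
            P=np.array([plane(f,p,z)[:2] for p in c[:,0]],np.float32);R=cv2.minAreaRect(P)
            if np.hypot(*(np.array(R[0])-ctr))<.06: print(n,nm,np.round(R[0],4),np.round(R[1],4),round(R[2],1), "edge" if c[:,0,:].min()<2 else "")
cv2.imwrite("pics/m3.png",np.vstack([cv2.resize(np.hstack([cv2.cvtColor(F[n]["frame"],cv2.COLOR_RGB2BGR),cv2.cvtColor(v[:,:560],cv2.COLOR_GRAY2BGR)]),(600,225)) for n,v in zip(("cA","cB"),vis)]))
```

```text
cA box [ 0.5428 -0.1638] [0.118  0.2031] 83.9 
cA tray [ 0.5813 -0.3407] [0.13   0.1295] 2.0 
cA mat [0.5509 0.0159] [0.1254 0.2101] 89.2 
cB box [ 0.5418 -0.1631] [0.117  0.2048] 83.9 
cB tray [ 0.5814 -0.3407] [0.1299 0.1298] 2.2 
cB mat [0.5507 0.016 ] [0.1255 0.21  ] 89.3 
cC box [ 0.543  -0.1641] [0.116  0.2033] 83.9 
cC tray [ 0.5816 -0.3409] [0.1296 0.1296] 2.1 
cC mat [0.551  0.0159] [0.1254 0.21  ] 89.6 
bA box [ 0.5424 -0.1638] [0.1158 0.2028] 83.9 
bA tray [ 0.582  -0.3408] [0.1298 0.1297] 1.9 
bA mat [0.5508 0.016 ] [0.1256 0.2106] 89.3 
bB box [ 0.5426 -0.1636] [0.118  0.2036] 83.9 
bB mat [0.5505 0.0161] [0.1255 0.2106] 89.3 
bC box [ 0.542  -0.1631] [0.1167 0.2026] 83.8 
bC tray [ 0.5814 -0.3406] [0.1296 0.1297] 1.9 
bC mat [0.5503 0.0161] [0.1255 0.2107] 89.3
```

View pics/m3.png

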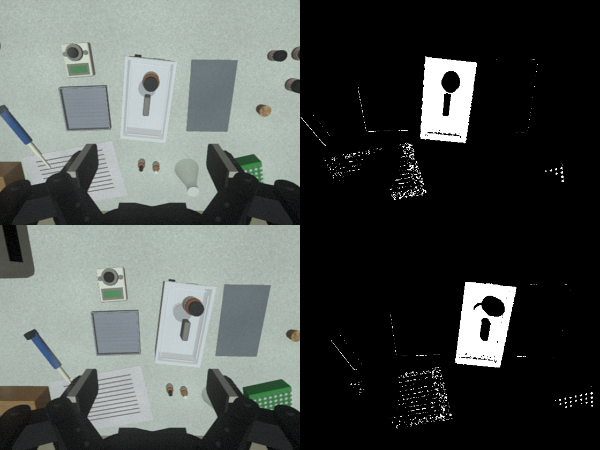

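Run:
```python
from h import *
F={n:dict(np.load(f"pics/{n}.npz")) for n in("cA","cB","cC","bB","bA","bC")}
R=[]
for n in("cA","cB","cC","bB"):
    for px,c,D,L in caps(F[n],z=.167,lo=(.44,-.19),hi=(.52,-.12),thr=62):
        print("bottle",n,np.round(px),np.round(c,4),round(D,4),round(L,4))
        if D<.033: R.append(ray(F[n],px))
if len(R)>1: print(np.round(meet(R)[0],4),meet(R)[1])
R=[]
for n in("cA","cB","cC","bA","bB","bC"):
    for px,c,D,L in caps(F[n],z=.033,lo=(.38,-.38),hi=(.46,-.30),thr=80):
        print("btn",n,np.round(px),np.round(c,4),round(D,4),round(L,4)); R.append(ray(F[n],px))
if len(R)>1: print(np.round(meet(R)[0],4),meet(R)[1])
f=F["cA"];u,v=np.round(proj(f,np.array([.426,-.34,.033]))).astype(int)
a=f["frame"][v-35:v+45,u-40:u+40];g=F["cA"];u,v=np.round(proj(f,np.array([.5,-.15,.13]))).astype(int)
cv2.imwrite("pics/m4.png",np.hstack([cv2.resize(x,(400,400),interpolation=1)[:,:,::-1] for x in(a,f["frame"][v-50:v+50,u-50:u+50])]))
```

```text
bottle cB [368. 158.] [ 0.4849 -0.1532] 0.0227 0.0182
btn cA [137.  98.] [ 0.4277 -0.3478] 0.0233 0.024
btn cB [203.  97.] [ 0.4269 -0.3478] 0.0246 0.025
btn cC [65. 98.] [ 0.4276 -0.3542] 0.0245 0.03
btn bA [ 69. 175.] [ 0.4304 -0.3542] 0.0252 0.0302
btn bB [145. 175.] [ 0.4304 -0.3503] 0.025 0.0275
btn bC [250. 190.] [ 0.431  -0.3468] 0.0246 0.0271
[ 0.4272 -0.3446  0.0471] 0.0011410249844765784
```

View pics/m4.png

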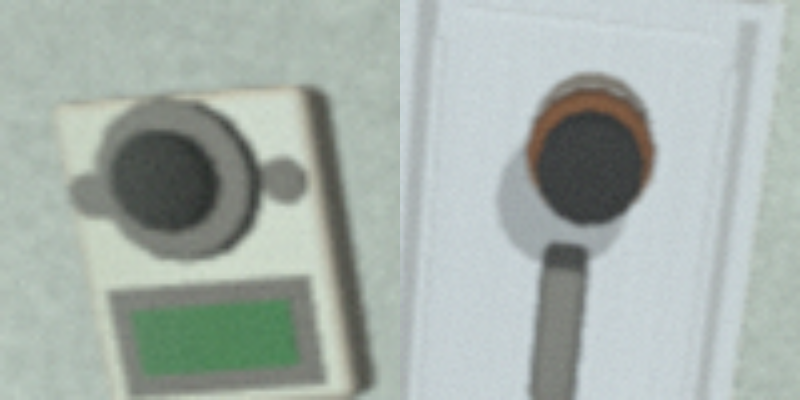

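The crop shows the button on a raised collar, centred at about (160,180) in the left crop. The bottle cap is a clean disc just behind the dark end of the grip. I'll separate the two with a larger opening.

Run:
```python
from h import *
F={n:dict(np.load(f"pics/{n}.npz")) for n in("cA","cB","cC","bB","bA")}
R=[]
for n in F:
    f=F[n];g=cv2.cvtColor(f["frame"],cv2.COLOR_RGB2GRAY);m=((cv2.GaussianBlur(g,(3,3),0)<80)*255).astype(np.uint8)
    m=cv2.morphologyEx(m,cv2.MORPH_OPEN,cv2.getStructuringElement(cv2.MORPH_ELLIPSE,(19,19)))
    u,v=np.round(proj(f,np.array([.485,-.152,.165]))).astype(int)
    for c in cv2.findContours(m,cv2.RETR_EXTERNAL,cv2.CHAIN_APPROX_NONE)[0]:
        (x,y),r=cv2.minEnclosingCircle(c)
        if np.hypot(x-u,y-v)<25 and r<30:
            p=plane(f,(x,y),.167);print(n,(round(x),round(y)),np.round(p,4),"D",round(2*r/f["mtx"][0,0]*abs(f["view"][2,:3]@p+f["view"][2,3]),4));R.append(ray(f,(x,y)))
p,e=meet(R);print(np.round(p,4),e)
# grip block top: gray region on lid, ends
for n in("cA","cB","cC"):
    f=F[n];g=cv2.GaussianBlur(f["frame"],(3,3),0).astype(int).max(2)
    m=((g>75)&(g<150)).astype(np.uint8)*255;m=cv2.morphologyEx(m,cv2.MORPH_OPEN,np.ones((5,5),np.uint8))
    for c in cv2.findContours(m,cv2.RETR_EXTERNAL,cv2.CHAIN_APPROX_NONE)[0]:
        P=np.array([plane(f,q,.126)[:2] for q in c[:,0]],np.float32);r=cv2.minAreaRect(P)
        if np.hypot(*(np.array(r[0])-(.545,-.164)))<.025 and cv2.contourArea(c)>150: print(n,np.round(r[0],4),np.round(r[1],4),round(r[2],1))
```

```text
cA (281, 156) [ 0.4824 -0.1535  0.167 ] D 0.0277
cB (365, 156) [ 0.4828 -0.156   0.167 ] D 0.0295
cC (196, 156) [ 0.4833 -0.1505  0.167 ] D 0.0298
bB (288, 250) [ 0.4801 -0.1539  0.167 ] D 0.0307
bA (198, 251) [ 0.4809 -0.1497  0.167 ] D 0.0321
[ 0.485  -0.1533  0.1563] 0.0006947190658557318
cA [ 0.5368 -0.163 ] [0.0131 0.0501] 83.7
cB [ 0.54   -0.1651] [0.0155 0.0443] 83.6
cC [ 0.537  -0.1622] [0.0139 0.0505] 83.9
```

```bash
cat >> h.py <<'E'
HP=.0187
def go(x,y,z,yaw,v=.3): # raise/travel at height z in joint space
    env.reach([x,y,z],quat(yaw))
def pick(x,y,zg,yaw,zup,effort=40,zs=None):
    go(x,y,zs or zup,yaw);env.movel([x,y,zg-HP],.12,guard=15) and print("guard hit",pose()[0])
    env.close_gripper(effort);env.hold(.2);s=env.sense();print("gap",round(s["finger_gap"],3),"gf",round(s["gripper_force"],1),"t",round(s["clock"],1))
    env.movel([x,y,zup],.15);print("held gap",round(env.sense()["finger_gap"],3))
def place(x,y,zg,yaw,zup,guard=6,zs=None):
    go(x,y,zs or zup,yaw);env.movel([x,y,zg-HP+.012],.2);env.hold(.3)
    h=env.movel([x,y,zg-HP-.004],.02,guard=guard);print("down at",np.round(pose()[0],4),h)
    env.release();env.hold(.2);env.movel([x,y,zup],.15);print("t",round(env.sense()["clock"],1))
E
python3 - <<'E'
from h import *
Y=np.radians(83.9)
pick(.4835,-.1534,.09+.036,Y,.29)
tx,ty=.5814,-.3407;a=np.radians(2)
o=np.array([0,-.031]);R=np.array([[np.cos(a),-np.sin(a)],[np.sin(a),np.cos(a)]]);x,y=R@o+(tx,ty)
place(x,y,.004+.036,Y,.25)
go(.50,-.24,.38,np.pi/2);env.hold(.3);shot("wrist","d1")
E
```

```text
gap 0.411 gf 39.9 t 11.8
held gap 0.412
down at [ 0.5824 -0.3716  0.0216] True
t 18.7
```

View pics/d1.png

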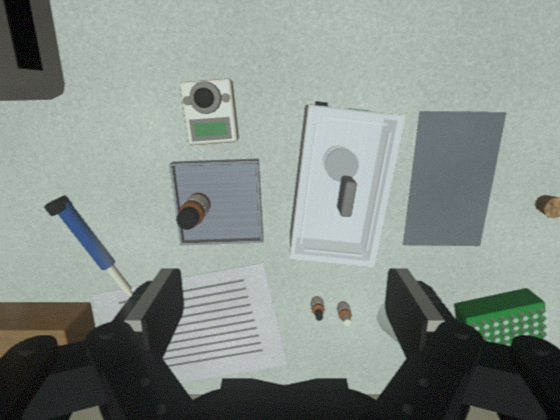

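The bottle stands upright in the tray (cap at 190,215, base at about 205,200). The lid is still seated, and a pale disc at (340,162) through it is likely the old jar. Next is the lid.

```bash
cat >> h.py <<'E'
def lidrect(f,z=.09,ctr=(.5425,-.1636),rad=.06):
    im=cv2.GaussianBlur(f["frame"],(5,5),0).astype(int);V=im.max(2);d=im[:,:,2]-im[:,:,0]
    m=((d>6)&(V>160)).astype(np.uint8)*255
    m=cv2.morphologyEx(m,cv2.MORPH_CLOSE,np.ones((7,7),np.uint8));m=cv2.morphologyEx(m,cv2.MORPH_OPEN,np.ones((7,7),np.uint8))
    for c in cv2.findContours(m,cv2.RETR_EXTERNAL,cv2.CHAIN_APPROX_NONE)[0]:
        if cv2.contourArea(c)<5000: continue
        P=np.array([plane(f,p,z)[:2] for p in c[:,0]],np.float32);R=cv2.minAreaRect(P)
        if np.hypot(*(np.array(R[0])-ctr))<rad: print("rect",np.round(R[0],4),np.round(R[1],4),round(R[2],1))
E
python3 - <<'E'
from h import *
lidrect(dict(np.load("pics/d1.npz")))
Y=np.radians(83.9);x,y=.5425,-.1636
pick(x,y,.085+.031,Y,.26,effort=80)
Yl=np.radians(89.3)
place(.5507,.018,.009+.031,Yl,.26,zs=.2)
go(.46,-.10,.38,np.pi/2);env.hold(.3);f=shot("wrist","e1")
lidrect(f,.014,(.5507,.016))
go(.46,-.20,.38,np.pi/2);env.hold(.3);shot("wrist","e2")
E
```

```text
rect [ 0.5421 -0.1634] [0.1176 0.2045] 83.8
gap 0.145 gf 79.2 t 22.9
held gap 0.145
down at [0.5506 0.018  0.0215] True
t 29.4
rect [0.5496 0.0188] [0.1177 0.2037] 89.4
```

View pics/e1.png

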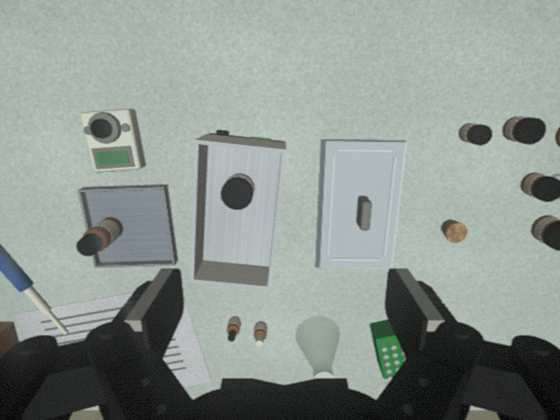

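The lid lies flat on the mat at (362,205) with its grip upright. The open box shows the old jar at (237,190). I'll measure the jar and the box rim.

Run:
```python
from h import *
F={n:dict(np.load(f"pics/{n}.npz")) for n in("e1","e2")}
R=[]
for n in F:
    for px,c,D,L in caps(F[n],z=.067,lo=(.45,-.22),hi=(.62,-.12),thr=75): print(n,np.round(px),np.round(c,4),round(D,4),round(L,4));R.append(ray(F[n],px))
print(meet(R))
# box rim: largest outline incl. dark inner sides
for n in F:
    f=F[n];im=cv2.GaussianBlur(f["frame"],(5,5),0).astype(int);d=im[:,:,2]-im[:,:,0]
    m=((d>6)&(im.max(2)>140)).astype(np.uint8)*255
    C=[c for c in cv2.findContours(m,cv2.RETR_EXTERNAL,cv2.CHAIN_APPROX_NONE)[0] if cv2.contourArea(c)>3000]
    for c in C:
        P=np.array([plane(f,p,.085)[:2] for p in c[:,0]],np.float32);r=cv2.minAreaRect(P);print(n,"rim?",np.round(r[0],4),np.round(r[1],4),round(r[2],1))
```

```text
e1 [236. 194.] [ 0.5127 -0.1636] 0.0402 0.0443
e2 [310. 194.] [ 0.5125 -0.1636] 0.04 0.0441
(array([ 0.51259199, -0.16359222,  0.06704921]), np.float64(5.798954012454945e-05))
e1 rim? [ 0.5512 -0.3041] [0.0995 0.0988] 2.2
e1 rim? [ 0.5431 -0.1642] [0.1167 0.2012] 83.5
e1 rim? [0.5246 0.0017] [0.1041 0.1794] 88.5
e2 rim? [ 0.5511 -0.318 ] [0.0998 0.1007] 2.4
e2 rim? [ 0.543  -0.1642] [0.117  0.2011] 83.9
e2 rim? [ 0.5249 -0.0148] [0.1084 0.1774] 89.1
```

Run:
```python
from h import *
pick(.5126,-.1636,.025+.031,np.radians(-6.1),.22)
a=np.radians(2)
x,y=np.array([.5814,-.3407])+.031*np.array([-np.sin(a),np.cos(a)])
place(x,y,.004+.031,a,.24,zs=.2)
go(.46,-.27,.38,np.pi/2);env.hold(.3);shot("wrist","f1")
go(.40,.27,.33,np.pi/2);env.hold(.3);shot("wrist","g1")
f=dict(np.load("pics/g1.npz"))
for px,c,D,L in caps(f,thr=110,lo=(.3,.12),hi=(.72,.45)): print(np.round(c,4),round(D,4),round(L,4))
cv2.imwrite("pics/m5.png",np.hstack([cv2.imread("pics/f1.png")[:,:400],cv2.imread("pics/g1.png")[:,160:]]))
```

```text
gap 0.503 gf 40.7 t 35.3
held gap 0.503
down at [ 0.5802 -0.3097  0.0167] True
t 41.6
[0.5809 0.3154] 0.042 0.0474
[0.5898 0.4458] 0.0626 0.0801
[0.5812 0.3862] 0.0267 0.0481
[0.5114 0.2802] 0.034 0.0395
[0.5111 0.3842] 0.0344 0.0498
[0.4352 0.1696] 0.0267 0.0361
[0.4384 0.3201] 0.0426 0.0465
[0.4302 0.2366] 0.0335 0.0377
```

View pics/m5.png

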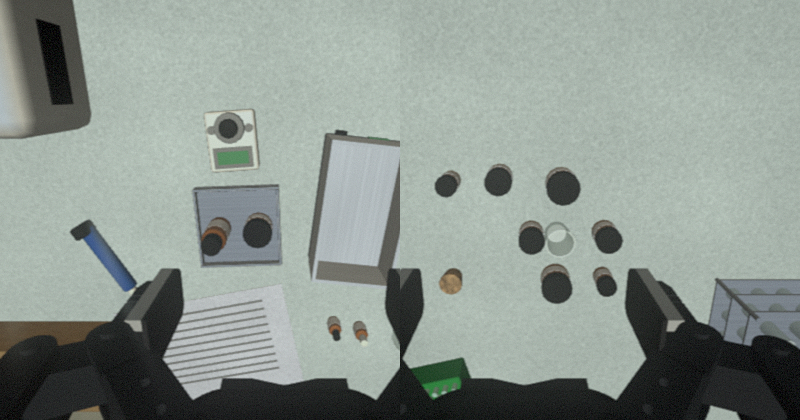

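The old jar and the bottle stand in the tray at (257,230) and (213,238). On the bench, the medium jar that was at y=.2365 has been knocked to (.511,.280), against the beaker. That pick will close along x. I'll fetch the jars one by one, re-detecting before each pick.

```bash
cat >> h.py <<'E'
B=np.array([.543,-.164]);BY=np.radians(-6.1)
def inbox(x,y): return B+np.array([[np.cos(BY),-np.sin(BY)],[np.sin(BY),np.cos(BY)]])@[x,y]
def fetch(xy,yaw,bxy,byaw,look=True):
    if look:
        go(.40,.27,.33,np.pi/2);env.hold(.3);f=shot("wrist")
        c=[o for o in caps(f,thr=110,lo=(.3,.12),hi=(.72,.43)) if np.hypot(*(o[1]-xy))<.012]
        assert len(c)==1 and .031<c[0][2]<.0385,[(o[1],o[2]) for o in caps(f,thr=110,lo=(.3,.12),hi=(.72,.43))]
        print("seen",np.round(c[0][1],4),round(c[0][2],4));xy=c[0][1]
    pick(xy[0],xy[1],.031,yaw,.22)
    x,y=inbox(*bxy);place(x,y,.025+.031,byaw,.22)
E
python3 - <<'E'
from h import *
fetch((.4302,.2366),0,(-.032,.031),BY)
fetch((.5114,.2802),np.radians(-4),(-.032,-.031),BY)
go(.46,-.15,.38,np.pi/2);env.hold(.3);shot("wrist","i1")
E
```

```text
seen [0.4301 0.2366] 0.034
gap 0.409 gf 39.9 t 50.2
held gap 0.409
down at [ 0.5144 -0.1298  0.0376] True
t 57.2
seen [0.5114 0.2801] 0.0339
gap 0.411 gf 39.9 t 63.1
held gap 0.405
down at [ 0.5078 -0.1914  0.0376] True
t 70.4
```

View pics/i1.png

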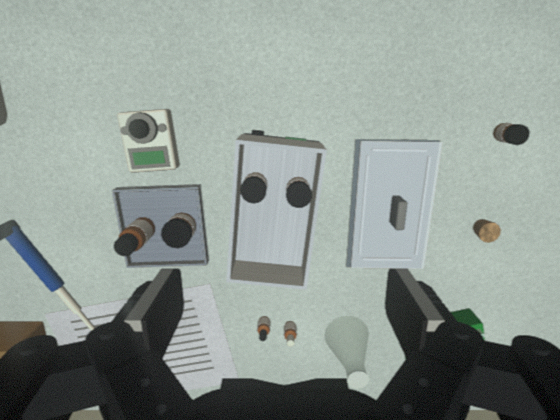

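Two medium jars stand upright in the box at (253,187) and (299,192). Next is the third.

Run:
```python
from h import *
d=np.radians(-45)
fetch((.5111,.3842),d,(.041,0),BY+d)
go(.40,.27,.33,np.pi/2);env.hold(.3);f=shot("wrist","k0")
for px,c,D,L in caps(f,thr=110,lo=(.3,.12),hi=(.72,.45)): print(np.round(c,4),round(D,4))
go(.46,-.10,.38,np.pi/2);env.hold(.3);f=shot("wrist","k1");lidrect(f,.014,(.5507,.016))
for px,c,D,L in caps(f,z=.067,lo=(.45,-.24),hi=(.64,-.09),thr=75):
    q=c-B;print("box frame",np.round([q@[np.cos(BY),np.sin(BY)],q@[-np.sin(BY),np.cos(BY)]],4),round(D,4))
cv2.imwrite("pics/m6.png",np.hstack([cv2.imread("pics/k1.png")[:,:420],cv2.imread("pics/k0.png")[:,180:]]))
```

```text
seen [0.5112 0.3841] 0.0344
gap 0.408 gf 39.9 t 78.9
held gap 0.411
down at [ 0.5837 -0.1683  0.0376] True
t 86.4
[0.5897 0.4457] 0.0625
[0.5807 0.3154] 0.042
[0.5816 0.3864] 0.0267
[0.4355 0.1694] 0.0266
[0.4384 0.3201] 0.0426
rect [0.5482 0.0187] [0.1181 0.2082] 89.4
box frame [0.0407 0.0004] 0.0321
box frame [-0.0324  0.0308] 0.0321
box frame [-0.0334 -0.0315] 0.034
```

View pics/m6.png

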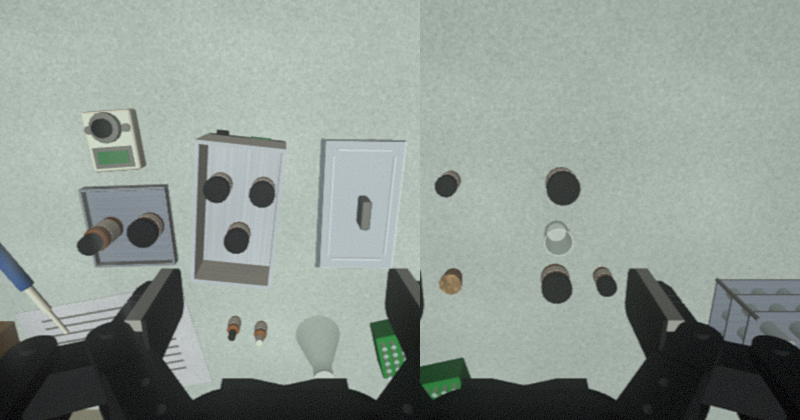

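All three medium jars are in the box within 2 mm of plan, and the look-alikes haven't moved. Next: lid back on, then check the seating.

Run:
```python
from h import *
pick(.5507,.018,.009+.031,np.radians(89.3),.26,effort=80)
place(.5428,-.1639,.085+.031,np.radians(83.9),.26,guard=8)
R={}
for n,p in(("l1",(.46,-.12,.38)),("l2",(.46,-.24,.38))):
    go(*p,np.pi/2);env.hold(.3);f=shot("wrist",n);lidrect(f)
cv2.imwrite("pics/m7.png",cv2.resize(cv2.imread("pics/l1.png")[90:300,80:380],None,fx=2,fy=2))
# button from directly behind (nadir)
r=[]
for n in("l1","l2"):
    for px,c,D,L in caps(dict(np.load(f"pics/{n}.npz")),z=.046,lo=(.39,-.39),hi=(.46,-.30),thr=80): print("btn",np.round(c,4),round(D,4));r.append(ray(dict(np.load(f"pics/{n}.npz")),px))
print(meet(r))
```

```text
gap 0.15 gf 78.8 t 94.1
held gap 0.146
down at [ 0.5427 -0.1639  0.0975] True
t 100.5
rect [ 0.543  -0.1635] [0.1181 0.2036] 84.0
rect [ 0.5419 -0.163 ] [0.1175 0.2028] 84.0
btn [ 0.4271 -0.3451] 0.0241
(array([ 0.37656628, -0.22495431,  0.5854439 ]), np.float64(6.45182229390342e-17))
```

View pics/m7.png

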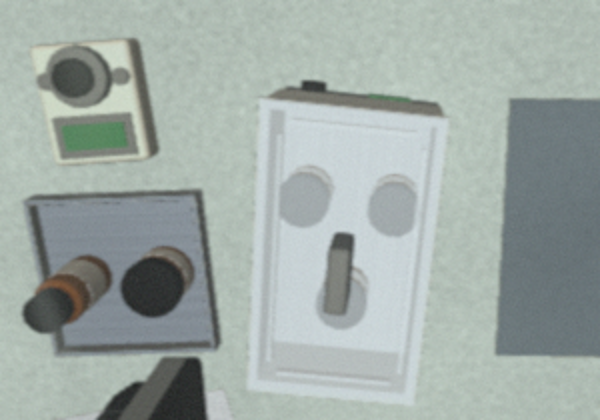

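The lid is seated: its outline is 204 x 118 mm at z=.09, centred within 1 mm, with the jars visible beneath. Now the button.

Run:
```python
from h import *
env.close_gripper(20);go(.4272,-.345,.15,np.pi/2);env.movel([.4272,-.345,.06],.1);env.hold(.3)
a=env.movel([.4272,-.345,.044],.01,guard=1.5);print("touch",a,pose()[0])
b=env.movel([.4272,-.345,.025],.01,guard=12);s=env.sense();print("bottom",b,s["position"],s["contact_force"]);env.hold(.3)
env.movel([.4272,-.345,.2],.1);go(.40,-.2,.38,np.pi/2);env.release();env.hold(.3)
f=shot("wrist","n1");shot("side","n2");shot("scene","n3");lidrect(f)
for px,c,D,L in caps(f,z=.046,lo=(.39,-.39),hi=(.46,-.30),thr=80): print("btn",np.round(c,4),round(D,4))
print(env.sense()["clock"])
cv2.imwrite("pics/m8.png",np.hstack([cv2.resize(cv2.imread("pics/n1.png"),(400,300)),cv2.resize(cv2.imread("pics/n2.png"),(400,300))]))
```

```text
touch True [ 0.42715437 -0.34497972  0.04651003]
bottom True [ 0.42709745 -0.34493541  0.04202213] [-0.32946507  1.12018794  5.61395478]
rect [ 0.5427 -0.1632] [0.1182 0.2039] 84.0
btn [ 0.4275 -0.3459] 0.0237
111.8083
```

View pics/m8.png

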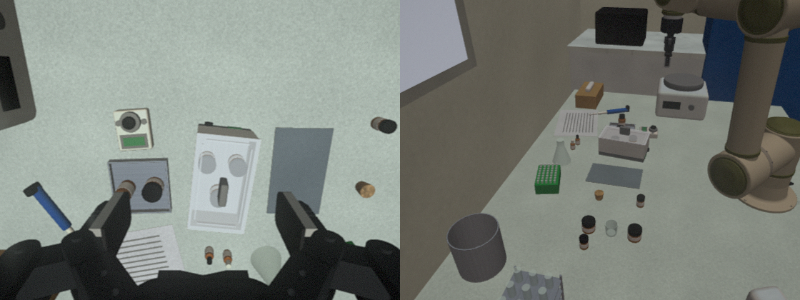

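The picture shows everything upright and the lid seated. The first press bottomed out with 5.6 N against the 4 N spring. I'll press once more, firmly, to remove any doubt.

Run:
```python
from h import *
env.close_gripper(20);go(.4272,-.345,.15,np.pi/2);env.movel([.4272,-.345,.056],.1);env.hold(.3);f0=env.sense()["contact_force"][2]
b=env.movel([.4272,-.345,.030],.01,guard=22);s=env.sense();print(b,s["position"],s["contact_force"][2]-f0)
env.hold(.4);s=env.sense();print(s["position"][2],s["contact_force"][2]-f0)
env.movel([.4272,-.345,.2],.1);go(.40,-.2,.38,np.pi/2);env.release();env.hold(.5)
lidrect(shot("wrist"))
print(env.sense()["clock"],env.hand_in())
```

```text
True [ 0.42724632 -0.34507534  0.04197722] 8.219728365258892
0.041977957623521855 8.757564651407964
rect [ 0.5419 -0.1632] [0.1181 0.2028] 83.9
the job is handed in; nothing more can be done
120.9333 None
```

The job is done and handed in at 121 s of the 208 s allowed; the hand-in returned no verdict. The bottle and old jar stand in the tray, and all three medium jars are in the box. The lid is seated and the start button was pressed to its stop twice. By the last pictures nothing was knocked over, though I did not measure the button coming back up.

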